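# Clear used vials into the safety bin

## Robot

A 7-joint arm with a two-finger parallel gripper is mounted at the origin on a cart in front of the work surface, level with it; the furniture and walls round the work are solid. World frame = base frame: x ahead of the robot, y to its left, z up, the work surface at z = 0. Lengths are in m, angles in degrees, forces in N, time in s.
With the tool pointing down it reaches from about 0.4 to 0.85 m from the base axis. Payload 10.4 kg.
Tool frame: the origin (TCP) lies at the very end of the fingers, on their centre line; the grasp point (between the pads) lies 19 mm behind it (manip.pinch_z is the distance from the TCP to the grasp point, in m); z points along the fingers, y is the line along which they close (so a half turn about z gives the same grasp; the last joint's range is limited). The gripper opens to 85 mm and grips with 20 to 120 N. Pads are 22 mm wide; open, the fingers measure 114 mm over their backs; the gripper's body (76 mm by 85 mm) begins 54 mm behind the grasp point. The pads swing forward as they close: fully open they stand 13 mm farther back than shut.
Start: joints at [-73.946, 19.034, -3.707, 83.658, 1.238, 77.344, -5.071], TCP at [0.186, 0.597, 0.231] pointing down, gripper open.
Joint ranges: [-148.97, 148.97], [-28.65, 121.19], [-84.17, 76.75], [9.2, 138.47], [-72.65, 252.65], [3.7, 117.97], [-149.18, 149.18]. Speed limits (degrees/s): [127.2, 127.2, 159.86, 159.86, 180, 180, 180].

## Interface

Orientations are given as [roll, pitch, yaw] about the fixed x, y, z axes, in that order (R = Rz(yaw) Ry(pitch) Rx(roll)).
In Python, from rig import manip gives the robot as it stands.
- The arm moves only by the tool send_rows, never from a script. Its argument "series" is a list of rows, each an object with "gripper": the opening, from 0 (shut) to 1 (fully open); "xyz": the shift along the tool's x, y, z in cm, a list of three; "yaw": the turn about the tool's z in degrees. In form: [{"gripper": gripper, "xyz": [dx, dy, dz], "yaw": yaw}, ...]. A call has 1 to 10 rows; each row shifts and turns the commanded pose from where the row before left it, along the tool's axes as they then stand; what a row does not reach is not made up. A row lasts 1/8 s, in which the tool goes at most 62.5 mm and 10.7 degrees, less where a joint would pass 70% of its speed; a pose out of reach is approached as far as the arm can. A call with a gripper value outside its range is refused whole. The fingers move at their own pace and stop on an object; "grip_force" is the grip in N (left out, the last holds). Time passes only in rows, so rows that do not move let the fingers close. It gives the time, the measured TCP pose, the force, the opening and the grip force at its end, in the units of the state.
- manip.get_state(): the state, without advancing time (a new reading comes with each control period).
- manip.read_camera(name): name is "scene" or "side" or "wrist"; returns the picture (480x640x3 uint8, blue, green, red); there is no depth.
- manip.camera_model(name): a dict with "mtx" (3x3 intrinsics, pixels), "dist" ([k1, k2, p1, p2, k3] as OpenCV has them; the pictures are not rectified), "extrinsics" (4x4, takes a point from camera to world coordinates); the wrist camera has in their place "mount" (4x4, takes a point from camera to tool coordinates, whose origin is the TCP and whose axes are the flange's). Camera axes: x right, y down, z forward; pixel columns grow to the right and rows downward; lengths in m; the calibration is good to about 2 mm. A picture is of the moment at which its call begins: read the wrist's pose just before it. camera_model takes no time and is no camera call.
- manip.close_job(): hands the job in; it is judged then, once.
The state is a dict: "time_s": time; "joint_pos": joint angles; "qvel": joint speeds; "tau": joint torques, N m; "eef_pos": TCP position; "orientation": TCP orientation; "ft_force": force on the tool from outside, world axes, zero at the start; "wrist_torque": the same for the moment, N m; "gripper_width": finger opening in m; "grip_force": force on a finger pad.
Only numpy, scipy, OpenCV 4.12 (cv2) and the standard library are available. Lean on these libraries where they do the work, as an engineer would, in place of code of your own. Each camera call takes 0.05 s, during which the arm holds its last target. There are 200 camera calls.

## Task

Clear the three used sample vials into the lidded safety bin without picking anything up: press the long end of the bin's lever right down until the hold-open catch snaps over it and the heavy lid stays up by itself, then push all the vials along the deck with the fingertips so that they drop into the bin. Finally press the catch's pedal down so that it lets go of the lever and the lid falls fully shut. Open the lid only with the lever, push the vials without lifting them, and leave the other things on the bench where they are.

Things in the scene. Friction and masses are not known exactly. Their poses are not given: they have to be found in the camera images.
- vial_bin: Bin assembly, fixed to the bench: grey steel box 120 x 120 mm, 70 mm high, walls 3 mm, with a lid. Origin: centre of the box's underside, on the bench. Its x axis points from the deck to the lid's hinge (roughly away from the robot), y to its left, z up; offsets in these texts are in this frame. The lever (centre line y = -82 mm) and, outside it, the catch are at its right (-y) side.
- deck_front (a point): Open front end of the deck, centre of its floor: (-182, 0, 70) mm in the bin's frame. The deck is a level sheet channel in front of the box, along x, floor 70 mm above the bench and level with the box's rim, 40 mm wide between two rails that stand 9 mm above the floor.
- deck_mouth (a point): Other end of the deck's floor, at the mouth of the box, on the centre line: (-60, 0, 70) mm in the bin's frame. Things pushed along the deck fall into the box here. With the lid shut its edge lies over this point; with the lid up the space above the deck and the front half of the mouth is free.
- lid (a joint): Angle of the heavy steel lid (124 x 128 x 10 mm, about 1 kg) on its hinge along the box's far edge: 0 = shut, about 1.13 rad = held up by the latched lever. A roller on its right side rests on the lever's short arm; when the lever is let go the lid falls shut within 1 s, slowed by a damper.
- lid_edge (a point): Middle of the lid's free edge: at the robot's side, 82 mm above the bench, when shut; about 0.2 m above the bench when the lid is up.
- lever (a joint): Angle of the lever, a cranked steel bar on a level pivot at (-15, -82, 88) mm in the bin's frame. 0 = at rest, long arm rising 25 degrees towards the robot; grows as the long end is pressed. At about 0.65 rad the spring catch snaps over its pin; its stop is at 0.69 rad. Pressing takes 5 to 15 N all the way. When the catch lets go it swings back to 0, pushed by the lid.
- lever_pad (a point): Middle of the top of the black rubber pad (44 mm along x, 34 mm along y) on the lever's long end, to be pressed down. At rest it is about 160 mm above the bench at x = -147 mm in the bin's frame; it swings about the pivot (150 mm along the arm, 10 mm above its centre line) and is about 66 mm above the bench at x = -164 mm when the catch snaps in, 60 mm at the stop.
- catch (a joint): Angle of the spring hold-open catch: 0 = hook upright; grows, to 0.32 rad at most, as its pedal is pressed or as the lever's pin pushes it aside on the way down; it springs back by itself. From about 0.16 rad the hook clears the pin and frees the lever.
- catch_pedal (a point): Middle of the top of the catch's black rubber pedal, 30 x 30 mm: 37 mm above the bench at (-103, -174) mm in the bin's frame, 92 mm to the right of the lever's centre line. Pressed straight down 15 to 24 mm with 2 to 6 N it turns the hook off the lever. The hook stands up to 91 mm above the bench, 58 mm to the left of this point.
- vial_a_mid (a point): Middle, half-way up, of a used sample vial (12 mm diameter, 33 mm tall, coloured cap, 12 g) that stands upright on the deck between the rails.
- vial_b_mid (a point): Middle, half-way up, of a used sample vial (12 mm diameter, 33 mm tall, coloured cap, 12 g) that stands upright on the deck between the rails.
- vial_c_mid (a point): Middle, half-way up, of a used sample vial (12 mm diameter, 33 mm tall, coloured cap, 12 g) that stands upright on the deck between the rails.
- septa_jar: Bystander to be left alone: a brown screw-top jar, 45 mm diameter, 55 mm tall. Origin: centre of its underside.
- leak_bottle: Bystander to be left alone: a dropper bottle with a pointed cap, 32 mm diameter, 98 mm tall. Origin: centre of its underside.
- spanner_small: Bystander to be left alone: an open-ended spanner, 121 mm long, lying flat. Origin: centre of its underside.
- brass_tee: Bystander to be left alone: a small brass tee fitting, 37 x 38 x 13 mm. Origin: centre of its underside.
- tape: Bystander to be left alone: a roll of tape, 52 mm diameter, 16 mm high, lying flat. Origin: centre of its underside.
- nut_carton: Bystander to be left alone: a small carton, 50 x 66 x 40 mm. Origin: centre of its underside.

How it is judged:
By the outcome, as a careful person would: the job done as asked, in the order asked, and still so for the second after the job is handed in, with the robot touching nothing.
It also fails if it takes over 51 s, if anything falls off the work surface, if the arm or the gripper's body presses on something with over 40 N, if the wrist force passes 120 N, or if a joint passes its speed limit or range.

## Working session

There is one attempt and no reset: what is moved stays moved. The work goes in short steps, Python scripts to look and compute and a tool call to move; the robot and the scene stay as the last step left them, time stands still between calls to the robot, and variables do not carry over. Pictures are saved under pics/ and viewed, at most 10 in all, crops included, and the job is handed in when it is done.

Besides the shell and the picture viewer there is one more tool, called after "Request:" in YAML: its name, and indented under it one key for each argument. send_rows: Moves the arm, as the interface text tells. Its arguments: {"type":"object","properties":{"series":{"type":"array"},"grip_force":{"type":"number"}},"required":["series"]}

```bash
mkdir -p pics
python3 - <<'E'
from rig import manip
import cv2, numpy as np
s=manip.get_state(); print({k:np.round(v,3).tolist() for k,v in s.items()})
for n in ("scene","side"):
    cv2.imwrite(f"pics/{n}0.png",manip.read_camera(n))
    m=manip.camera_model(n); print(n,np.round(m["extrinsics"],3).tolist(),np.round(m["mtx"],1).tolist(),m["dist"])
print(np.round(manip.camera_model("wrist")["mount"],3).tolist(), manip.pinch_z)
E
```

```text
{'time_s': 0.0, 'joint_pos': [-73.946, 19.072, -3.706, 83.707, 1.238, 77.343, -5.071], 'qvel': [-0.086, 0.006, 0.129, 0.253, 0.009, -0.083, 0.053], 'tau': [-0.001, -62.545, 0.049, -39.16, 0.016, 0.01, -0.0], 'eef_pos': [0.186, 0.596, 0.231], 'orientation': [-179.918, 0.005, 162.651], 'ft_force': [0.283, -0.386, -0.185], 'wrist_torque': [-0.026, -0.009, 0.052], 'grip_force': 0.0, 'gripper_width': 0.085}
scene [[0.714, -0.479, 0.51, 0.125], [-0.7, -0.478, 0.531, -0.301], [-0.01, -0.737, -0.676, 0.758], [0.0, 0.0, 0.0, 1.0]] [[479.9, 0.0, 316.0], [0.0, 479.9, 236.9], [0.0, 0.0, 1.0]] [-0.04095651  0.          0.          0.          0.        ]
side [[-0.998, -0.037, 0.055, 0.525], [-0.065, 0.349, -0.935, 0.946], [0.016, -0.936, -0.351, 0.421], [0.0, 0.0, 0.0, 1.0]] [[541.3, 0.0, 319.2], [0.0, 541.3, 235.7], [0.0, 0.0, 1.0]] [0.03029117 0.         0.         0.         0.        ]
[[-0.0, -0.959, -0.285, 0.071], [1.0, 0.0, -0.001, -0.0], [0.001, -0.285, 0.959, -0.142], [0.0, 0.0, 0.0, 1.0]] 0.0187
```

View pics/scene0.png

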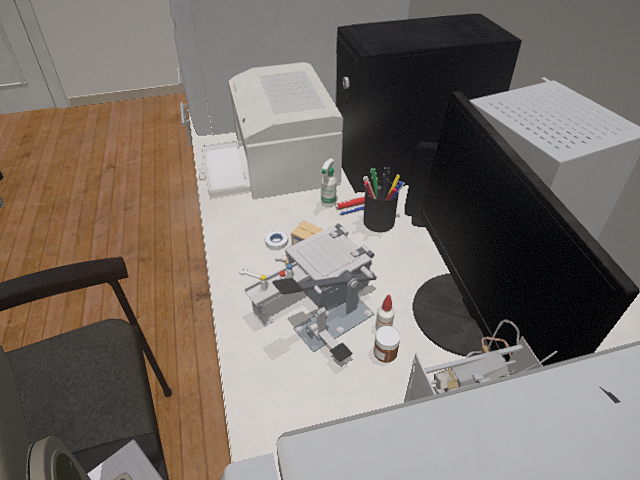

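View pics/side0.png

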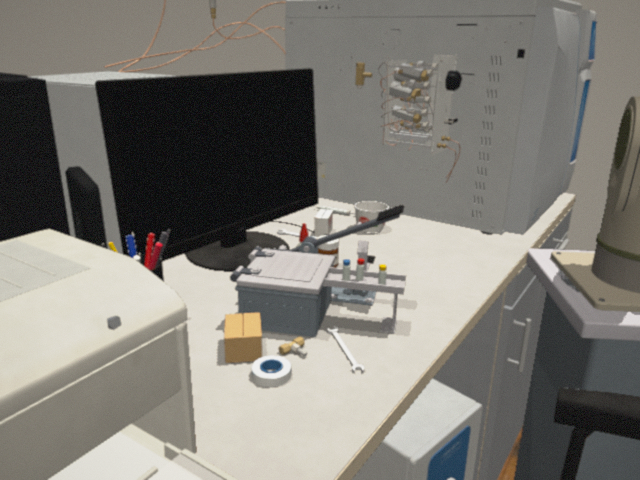

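Run:
```python
import cv2
a=cv2.imread("pics/scene0.png")[215:375,230:410]; cv2.imwrite("pics/sc.png",cv2.resize(a,None,fx=3.7,fy=3.7,interpolation=cv2.INTER_CUBIC))
a=cv2.imread("pics/side0.png")[195:385,215:415]; cv2.imwrite("pics/si.png",cv2.resize(a,None,fx=3.1,fy=3.1,interpolation=cv2.INTER_CUBIC))
```

```text
(no output)
```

View pics/sc.png

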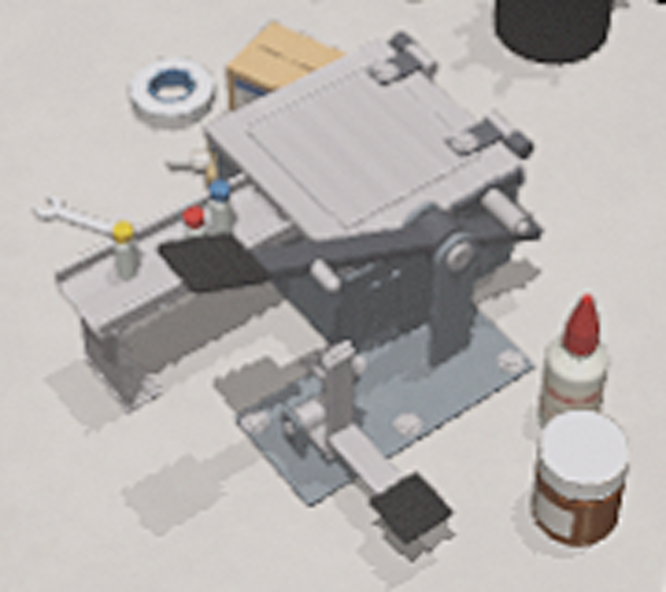

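View pics/si.png

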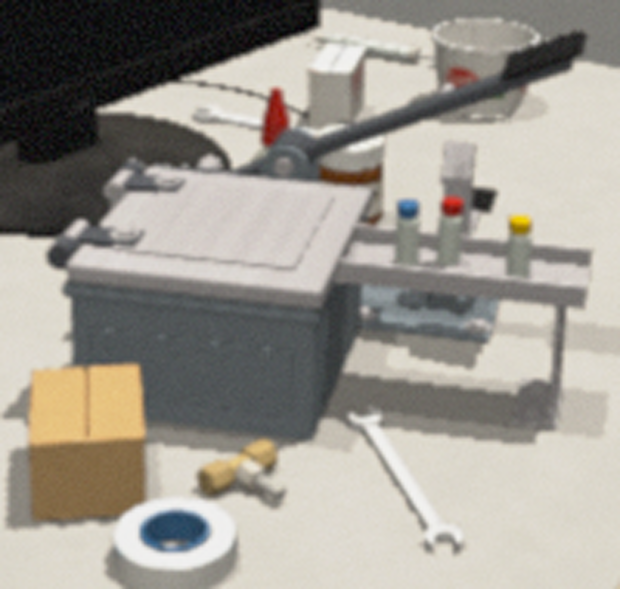

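```bash
cat > h.py <<'E'
import numpy as np, cv2
from rig import manip
from scipy.optimize import least_squares
def proj(n,P):
    m=manip.camera_model(n); E=np.linalg.inv(m["extrinsics"])
    P=np.asarray(P,float).reshape(-1,3)
    return cv2.projectPoints(P,cv2.Rodrigues(E[:3,:3])[0],E[:3,3],m["mtx"],np.asarray(m["dist"]))[0].reshape(-1,2)
def w(p,P):
    c,s=np.cos(p[2]),np.sin(p[2]); return np.asarray(P)/1000@np.array([[c,-s,0],[s,c,0],[0,0,1]]).T+[p[0],p[1],0]
E
python3 - <<'E'
from h import *
sc=[((-103,-174,37),(411,507)),((-147,-82,160),(213,263)),((-62,64,82),(207,132)),((-182,21,79),(58,275))]
si=[((-62,64,82),(322,295)),((-62,-64,82),(372,188)),((-60,60,0),(308,437)),((-182,-21,79),(592,250)),((-182,21,79),(587,290))]
def U(L,f,o): return np.array([np.array(b)/f+o for a,b in L])
us,ui=U(sc,3.7,(230,215)),U(si,3.1,(215,195))
def r(p): return np.r_[proj("scene",w(p,[a for a,_ in sc]))-us, proj("side",w(p,[a for a,_ in si]))-ui]
for y0 in (0,1,-1):
    f=least_squares(lambda p:r(p).ravel(),[.6,.15,y0],loss="soft_l1",x_scale=[.1,.1,.3]); print(f.cost,f.x,np.degrees(f.x[2]))
    if y0==0: p=f.x; print(np.round(r(p),1).tolist())
np.save("p.npy",p)
for n,a,b in (("y",(123,230),(520,221)),("r",(193,215),(452,203)),("b",(220,188),(408,206))):
    a=np.array(a)/3.7+(230,215); b=np.array(b)/3.1+(215,195)
    g=least_squares(lambda P:np.r_[proj("scene",P)[0]-a,proj("side",P)[0]-b],[*p[:2],.1])
    d=g.x[:2]-p[:2]; c,s=np.cos(p[2]),np.sin(p[2]); print(n,g.x,"bin",c*d[0]+s*d[1],-s*d[0]+c*d[1])
for n,q in dict(pad=(-147,-82,160),pad2=(-164,-82,66),front=(-182,0,70),mouth=(-60,0,70),pedal=(-103,-174,37),hook=(-103,-116,91),lide=(-62,0,82)).items(): print(n,np.round(w(p,[q]),4))
print(manip.get_state()["time_s"])
E
```

```text
12.408300261567156 [ 0.61871896  0.17654239 -0.15260016] -8.743345281461524
[[-0.4, -0.1], [0.1, -1.1], [-0.7, -2.0], [-1.4, -0.5], [-1.3, -3.3], [-0.4, -2.0], [1.7, -0.5], [0.4, -2.1], [0.0, -3.4]]
12.408300261567344 [ 0.61871896  0.17654239 -0.15260016] -8.74334524577617
12.408300261567385 [ 0.61871896  0.17654239 -0.15260016] -8.743345307710001
y [0.47431224 0.20658266 0.09973008] bin -0.14729497651902548 0.007740114655024229
r [0.50635337 0.18908606 0.10012515] bin -0.11296655521523359 -0.004682633859279552
b [0.52812736 0.19364396 0.09979097] bin -0.09213843858066549 0.00313213585536567
pad [[0.461  0.1178 0.16  ]]
pad2 [[0.4442 0.1204 0.066 ]]
front [[0.4388 0.2042 0.07  ]]
mouth [[0.5594 0.1857 0.07  ]]
pedal [[0.4905 0.0202 0.037 ]]
hook [[0.4993 0.0775 0.091 ]]
lide [[0.5574 0.186  0.082 ]]
0.1
```

Request:
send_rows:
  series:
    - {"gripper": 0, "xyz": [0, 0, 0], "yaw": -8.6}
    - {"gripper": 0, "xyz": [-2.9, -3.6, 0], "yaw": 0}
    - {"gripper": 0, "xyz": [-2.9, -3.6, 0], "yaw": 0}
    - {"gripper": 0, "xyz": [-2.9, -3.6, 0], "yaw": 0}
    - {"gripper": 0, "xyz": [-2.9, -3.6, 0], "yaw": 0}
    - {"gripper": 0, "xyz": [-2.9, -3.6, 0], "yaw": 0}
    - {"gripper": 0, "xyz": [-2.9, -3.6, 0], "yaw": 0}
    - {"gripper": 0, "xyz": [-2.9, -3.6, 0], "yaw": 0}
    - {"gripper": 0, "xyz": [-2.9, -3.6, 0], "yaw": 0}
    - {"gripper": 0, "xyz": [0, 0, 0], "yaw": 0}

```text
time_s: 1.35
eef_pos: [0.3736, 0.2735, 0.2313]
orientation: [-180.0, 0.0, 170.9]
ft_force: [-0.7, 0.0, 0.6]
gripper_width: 0.0001
grip_force: 0.0
```

```bash
cat >> h.py <<'E'
def st():
    s=manip.get_state(); p=np.load("p.npy"); d=np.array(s["eef_pos"])[:2]-p[:2]; c,q=np.cos(p[2]),np.sin(p[2])
    print("t",round(s["time_s"],2),"bin mm",np.round([1e3*(c*d[0]+q*d[1]),1e3*(c*d[1]-q*d[0]),1e3*s["eef_pos"][2]],1),"rpy-bin",np.round(s["orientation"],1),np.degrees(p[2]).round(2),"F",np.round(s["ft_force"],1),"w",s["gripper_width"])
E
python3 - <<'E'
from h import *
st(); s=manip.get_state()
cv2.imwrite("pics/w1.png",manip.read_camera("wrist"))
# ground positions of jar, bottle
m=manip.camera_model("scene")
p=np.load("p.npy")
for n,c,z in (("jar",(580,455),.055),("bottle tip",(587,298),.098)):
    a=np.array(c)/3.7+(230,215)
    g=least_squares(lambda P:proj("scene",[*P,z])[0]-a,[.5,0]).x
    d=g-p[:2]; c,q=np.cos(p[2]),np.sin(p[2]); print(n,c*d[0]+q*d[1],c*d[1]-q*d[0])
E
```

```text
t 1.35 bin mm [-257.1   58.6  231.3] rpy-bin [-180.     0.   170.9] -8.74 F [-0.7  0.   0.6] w 0.00011942547505482344
jar -0.027378090123528286 -0.20835568457283615
bottle tip 0.013138128872085443 -0.16227218751359007
```

View pics/w1.png

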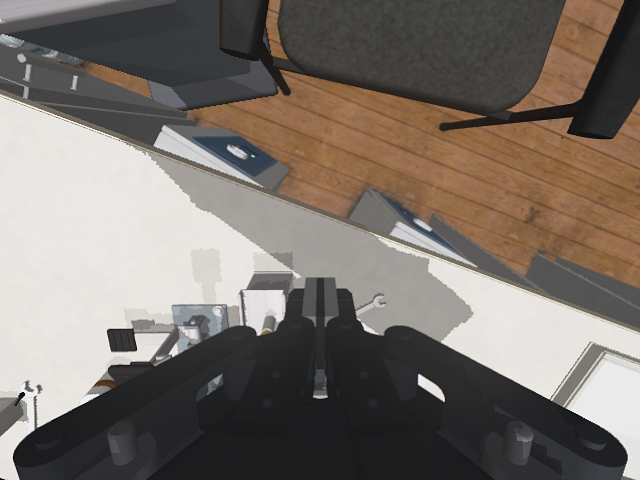

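Request:
send_rows:
  series:
    - {"gripper": 0, "xyz": [-2.2, -2.8, 0.4], "yaw": 0}
    - {"gripper": 0, "xyz": [-2.2, -2.8, 0.4], "yaw": 0}
    - {"gripper": 0, "xyz": [-2.2, -2.8, 0.4], "yaw": 0}
    - {"gripper": 0, "xyz": [-2.2, -2.8, 0.4], "yaw": 0}
    - {"gripper": 0, "xyz": [-2.2, -2.8, 0.4], "yaw": 0}
    - {"gripper": 0, "xyz": [0, 0, 1.9], "yaw": 0}
    - {"gripper": 0, "xyz": [0, 0, 1.7], "yaw": 0}
    - {"gripper": 0, "xyz": [0.2, 0, 0.7], "yaw": 0}
    - {"gripper": 0, "xyz": [0.2, 0, 0.7], "yaw": 0}
    - {"gripper": 0, "xyz": [0.2, 0, 0.7], "yaw": 0}

```text
time_s: 2.65
eef_pos: [0.4543, 0.1236, 0.1564]
orientation: [179.9, 0.1, 171.3]
ft_force: [-4.9, -1.6, 19.6]
gripper_width: -0.0003
grip_force: 8.4
```

```bash
python3 -c "
from h import *
st()"
```

```text
t 2.65 bin mm [-154.5  -77.3  156.4] rpy-bin [1.799e+02 1.000e-01 1.713e+02] -8.74 F [-4.9 -1.6 19.6] w -0.0003418530035545416
```

Request:
send_rows:
  series:
    - {"gripper": 0, "xyz": [0.2, -0.1, 0.7], "yaw": 0}
    - {"gripper": 0, "xyz": [0.2, -0.1, 0.7], "yaw": 0}
    - {"gripper": 0, "xyz": [0.2, -0.1, 0.7], "yaw": 0}
    - {"gripper": 0, "xyz": [0.2, -0.1, 0.7], "yaw": 0}
    - {"gripper": 0, "xyz": [0.1, 0, 0.7], "yaw": 0}
    - {"gripper": 0, "xyz": [0.1, 0, 0.7], "yaw": 0}
    - {"gripper": 0, "xyz": [0, 0, 0.7], "yaw": 0}
    - {"gripper": 0, "xyz": [0, 0, 0.7], "yaw": 0}
    - {"gripper": 0, "xyz": [0, 0, 0.7], "yaw": 0}
    - {"gripper": 0, "xyz": [0, 0, 0.7], "yaw": 0}

```text
time_s: 3.9
eef_pos: [0.4424, 0.1217, 0.0849]
orientation: [179.9, -0.0, 171.4]
ft_force: [-6.5, 2.0, 11.5]
gripper_width: -0.0002
grip_force: 6.5
```

```bash
python3 -c "
from h import *
st()"
```

```text
t 3.9 bin mm [-165.9  -81.    84.9] rpy-bin [179.9  -0.  171.4] -8.74 F [-6.5  2.  11.5] w -0.000222914985561302
```

Request:
send_rows:
  series:
    - {"gripper": 0, "xyz": [0, 0, 0.6], "yaw": 0}
    - {"gripper": 0, "xyz": [0, 0, 0.6], "yaw": 0}
    - {"gripper": 0, "xyz": [0, 0, 0.5], "yaw": 0}
    - {"gripper": 0, "xyz": [0, 0, 0.3], "yaw": 0}
    - {"gripper": 0, "xyz": [0, 0, 0.2], "yaw": 0}
    - {"gripper": 0, "xyz": [0, 0, 0], "yaw": 0}

```text
time_s: 4.65
eef_pos: [0.4442, 0.1217, 0.0654]
orientation: [179.8, 0.1, 171.3]
ft_force: [-9.6, -2.8, 32.0]
gripper_width: 0.0005
grip_force: 16.4
```

```bash
python3 -c "
from h import *
st()"
```

```text
t 4.65 bin mm [-164.1  -80.8   65.4] rpy-bin [1.798e+02 1.000e-01 1.713e+02] -8.74 F [-9.6 -2.8 32. ] w 0.0004735747616054071
```

Request:
send_rows:
  series:
    - {"gripper": 0, "xyz": [0, 0, 0.2], "yaw": 0}
    - {"gripper": 0, "xyz": [0, 0, 0], "yaw": 0}
    - {"gripper": 0, "xyz": [0, 0, -0.6], "yaw": 0}
    - {"gripper": 0, "xyz": [0, 0, -0.6], "yaw": 0}
    - {"gripper": 0, "xyz": [0, 0, -0.8], "yaw": 0}
    - {"gripper": 0, "xyz": [0, 0, -0.8], "yaw": 0}
    - {"gripper": 0, "xyz": [0, 0, 0], "yaw": 0}

```text
time_s: 5.52
eef_pos: [0.4432, 0.1203, 0.0889]
orientation: [180.0, 0.1, 171.3]
ft_force: [-0.3, -0.2, 0.7]
gripper_width: -0.0003
grip_force: 0.0
```

```bash
python3 -c "
from h import *
st()
a=manip.read_camera('scene')[190:375,210:410]; b=manip.read_camera('side')[150:385,200:450]
f=lambda i:cv2.resize(i,(400,400*i.shape[0]//i.shape[1]),interpolation=cv2.INTER_CUBIC)
a,b=f(a),f(b); h=max(len(a),len(b)); o=np.zeros((h,800,3),np.uint8); o[:len(a),:400]=a; o[:len(b),400:]=b
cv2.imwrite('pics/l1.png',o)"
```

```text
t 5.53 bin mm [-164.9  -82.3   88.9] rpy-bin [1.800e+02 1.000e-01 1.713e+02] -8.74 F [-0.3 -0.2  0.7] w -0.0003142411054982972
```

View pics/l1.png

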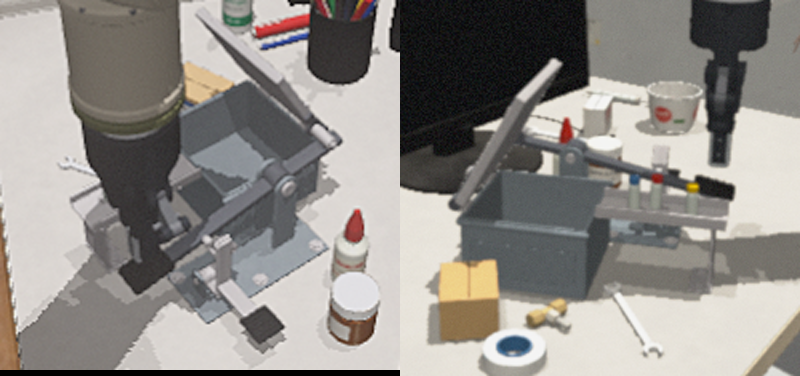

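Request:
send_rows:
  series:
    - {"gripper": 0, "xyz": [0, 0, -2.5], "yaw": 0}
    - {"gripper": 0, "xyz": [0, 0, -2.0], "yaw": 0}
    - {"gripper": 0, "xyz": [0.7, 2.8, 0], "yaw": 0}
    - {"gripper": 0, "xyz": [0.7, 2.8, 0], "yaw": 0}
    - {"gripper": 0, "xyz": [0.7, 2.7, 0], "yaw": 0}
    - {"gripper": 0, "xyz": [0, 0, 2], "yaw": 0}
    - {"gripper": 0, "xyz": [0, 0, 1.5], "yaw": 0}
    - {"gripper": 0, "xyz": [0, 0, 0.8], "yaw": 0}
    - {"gripper": 0, "xyz": [0, 0, 0], "yaw": 0}

```text
time_s: 6.75
eef_pos: [0.4345, 0.2047, 0.0898]
orientation: [-180.0, -0.0, 171.2]
ft_force: [-0.3, 1.1, 0.2]
gripper_width: -0.0003
grip_force: 0.0
```

```bash
python3 -c "
from h import *
st()
a=manip.read_camera('wrist')[200:400,180:460]; b=manip.read_camera('side')[170:320,340:450]
f=lambda i:cv2.resize(i,(400,400*i.shape[0]//i.shape[1]),interpolation=cv2.INTER_CUBIC)
a,b=f(a),f(b); h=max(len(a),len(b)); o=np.zeros((h,800,3),np.uint8); o[:len(a),:400]=a; o[:len(b),400:]=b
cv2.imwrite('pics/d1.png',o)"
```

```text
t 6.75 bin mm [-1.863e+02 -1.000e-01  8.980e+01] rpy-bin [-180.    -0.   171.2] -8.74 F [-0.3  1.1  0.2] w -0.00034044494692344425
```

View pics/d1.png

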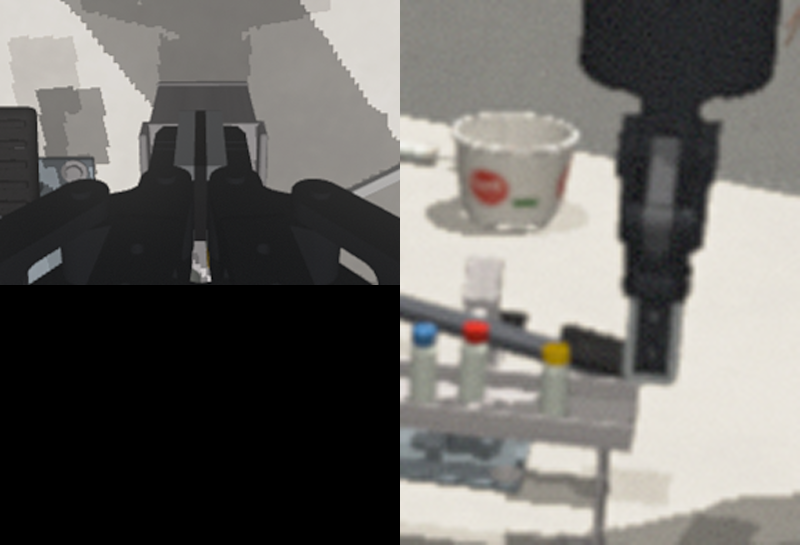

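Request:
send_rows:
  series:
    - {"gripper": 0, "xyz": [0, 0.1, 0.7], "yaw": 0}
    - {"gripper": 0, "xyz": [0, 0, 0.6], "yaw": 0}
    - {"gripper": 0, "xyz": [-0.8, 0, 0], "yaw": 0}
    - {"gripper": 0, "xyz": [-0.8, 0, 0], "yaw": 0}
    - {"gripper": 0, "xyz": [-0.7, 0, 0], "yaw": 0}
    - {"gripper": 0, "xyz": [-0.7, 0, 0], "yaw": 0}
    - {"gripper": 0, "xyz": [-0.7, 0, 0], "yaw": 0}
    - {"gripper": 0, "xyz": [-0.7, 0, 0], "yaw": 0}
    - {"gripper": 0, "xyz": [-0.7, 0, 0], "yaw": 0}
    - {"gripper": 0, "xyz": [-0.7, 0, 0], "yaw": 0}

```text
time_s: 8.1
eef_pos: [0.4919, 0.2008, 0.0799]
orientation: [179.7, -0.1, 171.4]
ft_force: [-15.9, 4.4, 27.8]
gripper_width: -0.0001
grip_force: 14.4
```

```bash
python3 -c "
from h import *
st()
a=manip.read_camera('scene')[190:375,210:410]; b=manip.read_camera('side')[170:320,300:450]
f=lambda i:cv2.resize(i,(400,400*i.shape[0]//i.shape[1]),interpolation=cv2.INTER_CUBIC)
a,b=f(a),f(b); h=max(len(a),len(b)); o=np.zeros((h,800,3),np.uint8); o[:len(a),:400]=a; o[:len(b),400:]=b
cv2.imwrite('pics/d2.png',o)"
```

```text
t 8.1 bin mm [-129.     4.7   79.9] rpy-bin [ 1.797e+02 -1.000e-01  1.714e+02] -8.74 F [-15.9   4.4  27.8] w -6.799004636805733e-05
```

View pics/d2.png

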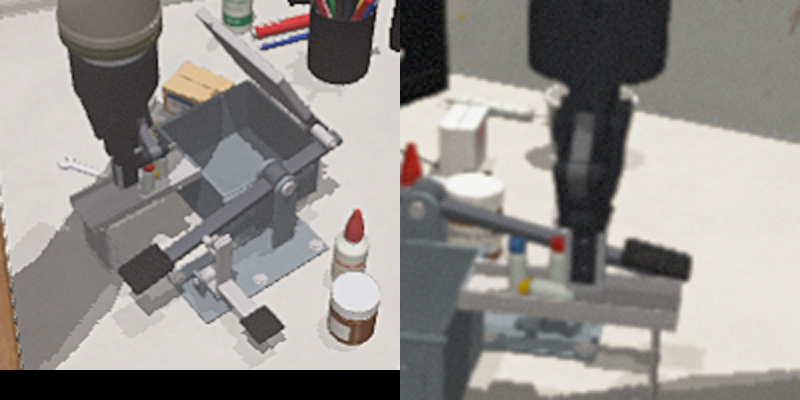

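Request:
send_rows:
  series:
    - {"gripper": 0, "xyz": [0, 0, -1.0], "yaw": 0}
    - {"gripper": 0, "xyz": [0.5, 0, -2.2], "yaw": 0}
    - {"gripper": 0, "xyz": [1.2, 0, 0], "yaw": 0}
    - {"gripper": 0, "xyz": [1.2, 0, 0], "yaw": 0}
    - {"gripper": 0, "xyz": [0, 0, 0], "yaw": 0}

```text
time_s: 8.82
eef_pos: [0.4622, 0.202, 0.1086]
orientation: [-180.0, -0.1, 171.3]
ft_force: [1.1, -0.0, 0.1]
gripper_width: 0.0
grip_force: 0.0
```

```bash
python3 -c "
from h import *
st()
a=manip.read_camera('scene')[230:330,230:330]; b=manip.read_camera('side')[220:320,320:450]
f=lambda i:cv2.resize(i,(400,400*i.shape[0]//i.shape[1]),interpolation=cv2.INTER_CUBIC)
a,b=f(a),f(b); h=max(len(a),len(b)); o=np.zeros((h,800,3),np.uint8); o[:len(a),:400]=a; o[:len(b),400:]=b
cv2.imwrite('pics/d3.png',o)"
```

```text
t 8.82 bin mm [-158.6    1.4  108.6] rpy-bin [-1.800e+02 -1.000e-01  1.713e+02] -8.74 F [ 1.1 -0.   0.1] w 3.653388526496968e-05
```

View pics/d3.png

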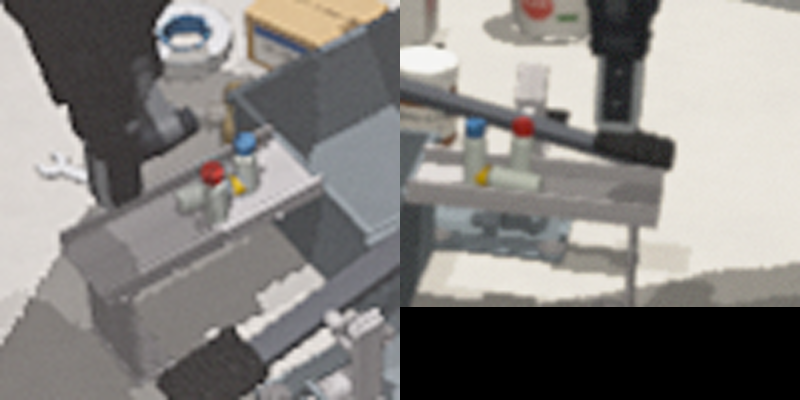

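Request:
send_rows:
  series:
    - {"gripper": 0, "xyz": [0.3, 0, 2.0], "yaw": 0}
    - {"gripper": 0, "xyz": [0.3, 0, 1.0], "yaw": 0}
    - {"gripper": 0, "xyz": [0, 0, 0.4], "yaw": 0}
    - {"gripper": 0, "xyz": [0, 0, 0.2], "yaw": 0}
    - {"gripper": 0, "xyz": [0, 0, 0], "yaw": 0}

```text
time_s: 9.55
eef_pos: [0.4579, 0.2028, 0.0736]
orientation: [180.0, 0.0, 171.2]
ft_force: [-0.1, -0.1, -0.7]
gripper_width: -0.0
grip_force: 0.0
```

```bash
python3 -c "
from h import *
st()"
```

```text
t 9.55 bin mm [-162.9    1.5   73.6] rpy-bin [180.    0.  171.2] -8.74 F [-0.1 -0.1 -0.7] w -2.5363806822298138e-05
```

Request:
send_rows:
  series:
    - {"gripper": 0, "xyz": [0, 0, 0.15], "yaw": 0}
    - {"gripper": 0, "xyz": [-0.5, 0, 0], "yaw": 0}
    - {"gripper": 0, "xyz": [-0.5, 0, 0], "yaw": 0}
    - {"gripper": 0, "xyz": [-0.5, 0, 0], "yaw": 0}
    - {"gripper": 0, "xyz": [-0.4, 0, 0], "yaw": 0}
    - {"gripper": 0, "xyz": [-0.4, 0, 0], "yaw": 0}
    - {"gripper": 0, "xyz": [-0.4, 0, 0], "yaw": 0}
    - {"gripper": 0, "xyz": [-0.4, 0, 0], "yaw": 0}

```text
time_s: 10.55
eef_pos: [0.4885, 0.198, 0.0718]
orientation: [180.0, -0.0, 171.3]
ft_force: [-0.3, 0.2, 0.9]
gripper_width: 0.0001
grip_force: 0.1
```

```bash
python3 -c "
from h import *
st()"
```

```text
t 10.55 bin mm [-132.     1.4   71.8] rpy-bin [180.   -0.  171.3] -8.74 F [-0.3  0.2  0.9] w 0.00011018453347377049
```

Smooth; continue.

Request:
send_rows:
  series:
    - {"gripper": 0, "xyz": [-0.5, 0, 0], "yaw": 0}
    - {"gripper": 0, "xyz": [-0.5, 0, 0], "yaw": 0}
    - {"gripper": 0, "xyz": [-0.5, 0, 0], "yaw": 0}
    - {"gripper": 0, "xyz": [-0.5, 0, 0], "yaw": 0}
    - {"gripper": 0, "xyz": [-0.5, 0, 0], "yaw": 0}
    - {"gripper": 0, "xyz": [-0.5, 0, 0], "yaw": 0}

```text
time_s: 11.3
eef_pos: [0.5182, 0.1934, 0.0718]
orientation: [180.0, -0.0, 171.2]
ft_force: [0.7, 0.8, -0.2]
gripper_width: 0.0002
grip_force: 0.1
```

```bash
python3 -c "
from h import *
st()"
```

```text
t 11.3 bin mm [-101.9    1.4   71.8] rpy-bin [180.   -0.  171.2] -8.74 F [ 0.7  0.8 -0.2] w 0.00023428058983376352
```

Request:
send_rows:
  series:
    - {"gripper": 0, "xyz": [-0.5, 0, 0], "yaw": 0}
    - {"gripper": 0, "xyz": [-0.5, 0, 0], "yaw": 0}
    - {"gripper": 0, "xyz": [-0.5, 0, 0], "yaw": 0}
    - {"gripper": 0, "xyz": [-0.5, 0, 0], "yaw": 0}
    - {"gripper": 0, "xyz": [-0.5, 0, 0], "yaw": 0}
    - {"gripper": 0, "xyz": [-0.5, 0, 0], "yaw": 0}
    - {"gripper": 0, "xyz": [-0.5, 0, 0], "yaw": 0}
    - {"gripper": 0, "xyz": [-0.5, 0, 0], "yaw": 0}
    - {"gripper": 0, "xyz": [-0.5, 0, 0], "yaw": 0}
    - {"gripper": 0, "xyz": [0, 0, 0], "yaw": 0}

```text
time_s: 12.55
eef_pos: [0.5639, 0.188, 0.073]
orientation: [179.9, 0.1, 171.3]
ft_force: [0.7, 3.7, 6.8]
gripper_width: -0.0005
grip_force: 3.8
```

```bash
python3 -c "
from h import *
st()
a=manip.read_camera('scene')[200:330,230:360]; b=manip.read_camera('side')[180:320,300:440]
f=lambda i:cv2.resize(i,(400,400*i.shape[0]//i.shape[1]),interpolation=cv2.INTER_CUBIC)
cv2.imwrite('pics/d4.png',np.hstack([f(a),f(b)]))"
```

```text
t 12.55 bin mm [-55.9   3.   73. ] rpy-bin [1.799e+02 1.000e-01 1.713e+02] -8.74 F [0.7 3.7 6.8] w -0.0004708861715065389
```

View pics/d4.png

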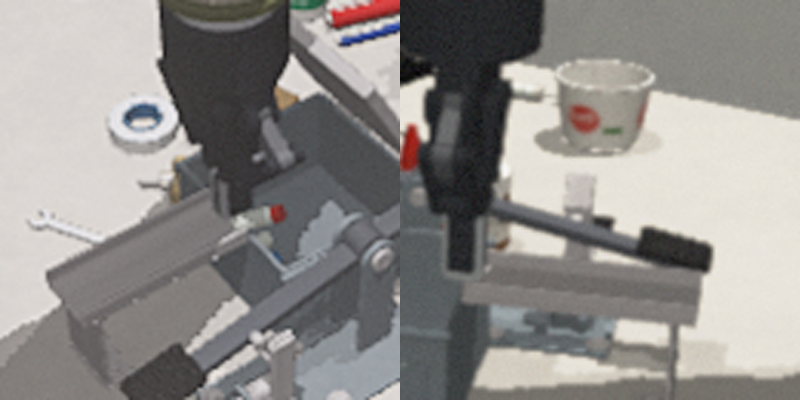

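Request:
send_rows:
  series:
    - {"gripper": 0, "xyz": [0, 0, -0.4], "yaw": 0}
    - {"gripper": 0, "xyz": [0, 0, -1.0], "yaw": 0}
    - {"gripper": 0, "xyz": [0, 0, -2.0], "yaw": 0}
    - {"gripper": 0, "xyz": [2, 0, -1], "yaw": 0}
    - {"gripper": 0, "xyz": [2.5, 0, 0], "yaw": 0}
    - {"gripper": 0, "xyz": [2.5, 0, 0], "yaw": 0}
    - {"gripper": 0, "xyz": [0, 0, 0], "yaw": 0}

```text
time_s: 13.52
eef_pos: [0.492, 0.1976, 0.1163]
orientation: [180.0, -0.0, 171.3]
ft_force: [0.9, -0.3, 0.2]
gripper_width: -0.0003
grip_force: 0.0
```

```bash
python3 -c "
from h import *
st()
a=manip.read_camera('scene')[200:330,230:360]; b=manip.read_camera('side')[180:320,300:440]
f=lambda i:cv2.resize(i,(400,400*i.shape[0]//i.shape[1]),interpolation=cv2.INTER_CUBIC)
cv2.imwrite('pics/d5.png',np.hstack([f(a),f(b)]))"
```

```text
t 13.53 bin mm [-128.4    1.5  116.3] rpy-bin [180.   -0.  171.3] -8.74 F [ 0.9 -0.3  0.2] w -0.00033071634031905353
```

View pics/d5.png

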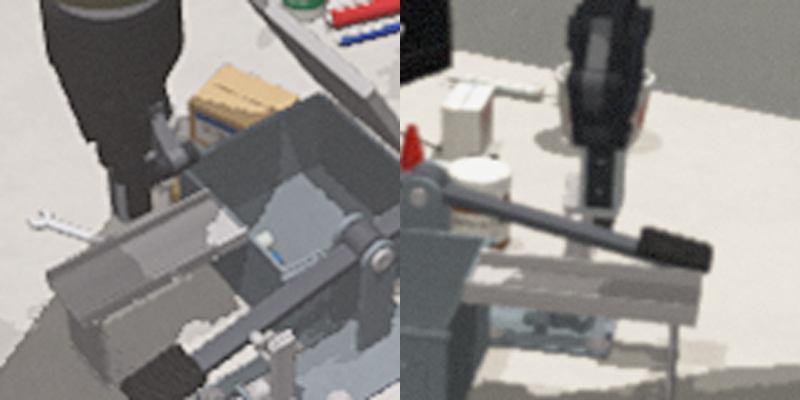

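```bash
python3 -c "
from h import *
p=np.load('p.npy')
for n,roi in (('scene',(215,375,230,410)),('side',(195,385,215,450))):
  for tag,im in (('before',cv2.imread(f'pics/{n}0.png')),('now',manip.read_camera(n))):
    a,b,c,d=roi; h=cv2.cvtColor(im[a:b,c:d],cv2.COLOR_BGR2HSV)
    for col,lo,hi in (('red',(0,150,90),(6,255,255)),('yel',(22,150,110),(32,255,255)),('blue',(100,120,70),(118,255,255))):
      k,_,s,ce=cv2.connectedComponentsWithStats(cv2.inRange(h,lo,hi),connectivity=8)
      print(n,tag,col,[(int(s[i,4]),int(ce[i,0]+c),int(ce[i,1]+a)) for i in range(1,k) if s[i,4]>2])
print(np.round(proj('scene',w(p,[(-60,20,70),(-60,-20,70),(-182,-20,70),(-182,20,70),(-57,57,3),(57,57,3),(57,-57,3),(-57,-57,3)]))).tolist())
"
```

```text
scene before red [(20, 281, 272), (54, 387, 300), (9, 386, 309)]
scene before yel [(19, 262, 277)]
scene before blue []
scene now red [(57, 387, 300), (9, 386, 309)]
scene now yel []
scene now blue []
side before red [(7, 362, 218), (73, 303, 232), (26, 360, 260)]
side before yel [(28, 382, 267)]
side before blue [(19, 346, 262), (139, 270, 365)]
side now red [(67, 303, 232)]
side now yel []
side now blue [(139, 270, 365)]
[[298.0, 265.0], [310.0, 277.0], [256.0, 306.0], [245.0, 292.0], [291.0, 276.0], [333.0, 254.0], [366.0, 285.0], [323.0, 310.0]]
```

Request:
send_rows:
  series:
    - {"gripper": 0, "xyz": [0, 0, -3.4], "yaw": 0}
    - {"gripper": 0, "xyz": [-0.5, -3.5, 0], "yaw": 0}
    - {"gripper": 0, "xyz": [-0.5, -3.5, 0], "yaw": 0}
    - {"gripper": 0, "xyz": [-0.5, -3.5, 0], "yaw": 0}
    - {"gripper": 0, "xyz": [-0.5, -3.5, 0], "yaw": 0}
    - {"gripper": 0, "xyz": [-0.5, -3.5, 0], "yaw": 0}
    - {"gripper": 0, "xyz": [0, 0, 0], "yaw": 0}

```text
time_s: 14.6
eef_pos: [0.4917, 0.0171, 0.15]
orientation: [-180.0, 0.0, 170.9]
ft_force: [0.8, -0.2, 0.0]
gripper_width: -0.0
grip_force: 0.0
```

```bash
python3 -c "
from h import *
st()
for n,roi in (('scene',(215,375,230,410)),('side',(195,385,215,450)),('wrist',(0,480,0,640))):
    a,b,c,d=roi; im=manip.read_camera(n); cv2.imwrite(f'pics/{n}9.png',im); h=cv2.cvtColor(im[a:b,c:d],cv2.COLOR_BGR2HSV)
    for col,lo,hi in (('red',(0,150,70),(6,255,255)),('yel',(21,130,90),(33,255,255)),('blue',(100,120,60),(118,255,255))):
      k,_,s,ce=cv2.connectedComponentsWithStats(cv2.inRange(h,lo,hi),connectivity=8)
      print(n,col,[(int(s[i,4]),int(ce[i,0]+c),int(ce[i,1]+a)) for i in range(1,k) if s[i,4]>5])
p=np.load('p.npy'); s=manip.get_state(); m=manip.camera_model('wrist')
from scipy.spatial.transform import Rotation as R
T=np.eye(4);T[:3,:3]=R.from_euler('xyz',s['orientation'],degrees=True).as_matrix();T[:3,3]=s['eef_pos']
E=np.linalg.inv(T@m['mount'])
for nm,P in dict(floor=[(-57,57,3),(57,57,3),(57,-57,3),(-57,-57,3)],rim=[(-60,60,70),(60,60,70),(60,-60,70),(-60,-60,70)],pedal=[(-103,-174,37),(-118,-189,37),(-88,-159,37)],deck=[(-60,20,70),(-60,-20,70),(-182,-20,70),(-182,20,70)]).items():
  print(nm,np.round(cv2.projectPoints(w(p,P),cv2.Rodrigues(E[:3,:3])[0],E[:3,3],m['mtx'],np.asarray(m['dist']))[0].reshape(-1,2)).tolist())
"
```

```text
t 14.6 bin mm [-101.3 -176.9  150. ] rpy-bin [-180.     0.   170.9] -8.74 F [ 0.8 -0.2  0. ] w -1.7855273637679685e-05
scene red [(92, 387, 303)]
scene yel []
scene blue []
side red [(7, 362, 218), (11, 364, 223), (70, 303, 232)]
side yel []
side blue [(137, 270, 365)]
wrist red [(16, 45, 257), (12, 49, 260), (24, 50, 267), (13, 40, 268), (13, 39, 275), (20, 64, 348), (25, 78, 348), (16, 90, 348), (7, 71, 349)]
wrist yel []
wrist blue [(18, 504, 303), (41, 635, 344)]
floor [[571.0, 265.0], [547.0, 370.0], [435.0, 369.0], [447.0, 265.0]]
rim [[642.0, 296.0], [602.0, 427.0], [457.0, 427.0], [476.0, 296.0]]
pedal [[320.0, 227.0], [300.0, 208.0], [338.0, 245.0]]
deck [[586.0, 296.0], [531.0, 296.0], [566.0, 118.0], [631.0, 118.0]]
```

Request:
send_rows:
  series:
    - {"gripper": 0, "xyz": [0.2, 0, 0], "yaw": -10}
    - {"gripper": 0, "xyz": [0, 0, 0], "yaw": -10}
    - {"gripper": 0, "xyz": [0, 0, 0], "yaw": -10}
    - {"gripper": 0, "xyz": [0, 0, 0], "yaw": -10}
    - {"gripper": 0, "xyz": [0, 0, 0], "yaw": -10}
    - {"gripper": 0, "xyz": [0, 0, 0], "yaw": -10}
    - {"gripper": 0, "xyz": [0, 0, 0], "yaw": -10}
    - {"gripper": 0, "xyz": [0, 0, 0], "yaw": -10}
    - {"gripper": 0, "xyz": [0, 0, 0], "yaw": -10}
    - {"gripper": 0, "xyz": [0, 0, 0], "yaw": 0}

```text
time_s: 16.0
eef_pos: [0.4863, 0.0159, 0.14]
orientation: [179.3, -1.6, -114.4]
ft_force: [0.0, -0.3, 0.1]
gripper_width: 0.0005
grip_force: 0.0
```

```bash
python3 -c "
from h import *
st(); print(np.round(manip.get_state()['joint_pos'],1))"
```

```text
t 16.0 bin mm [-106.4 -178.9  140. ] rpy-bin [ 179.3   -1.6 -114.4] -8.74 F [ 0.  -0.3  0.1] w 0.00047850895995080325
[ -5.7   7.1  -2.4 109.6   1.4  64.7 146.9]
```

Request:
send_rows:
  series:
    - {"gripper": 0, "xyz": [0, 0, 0], "yaw": 8}
    - {"gripper": 0, "xyz": [0, 0, 0], "yaw": 8}
    - {"gripper": 0, "xyz": [0, 0, 0], "yaw": 0}

```text
time_s: 16.38
eef_pos: [0.4866, 0.0167, 0.1405]
orientation: [179.9, -1.7, -130.3]
ft_force: [-0.4, -0.7, 0.3]
gripper_width: -0.0002
grip_force: 0.0
```

```bash
python3 -c "
from h import *
st(); print(np.round(manip.get_state()['joint_pos'],1))"
```

```text
t 16.38 bin mm [-106.3 -178.1  140.5] rpy-bin [ 179.9   -1.7 -130.3] -8.74 F [-0.4 -0.7  0.3] w -0.0002390943671915772
[ -7.3   7.   -0.9 109.7   1.2  64.7 131.1]
```

Request:
send_rows:
  series:
    - {"gripper": 0, "xyz": [-0.12, -0.07, 2.4], "yaw": 0}
    - {"gripper": 0, "xyz": [-0.12, -0.07, 2.4], "yaw": 0}
    - {"gripper": 0, "xyz": [-0.12, -0.07, 2.4], "yaw": 0}
    - {"gripper": 0, "xyz": [-0.12, -0.07, 2.2], "yaw": 0}
    - {"gripper": 0, "xyz": [0, 0, 0.5], "yaw": 0}
    - {"gripper": 0, "xyz": [0, 0, 0.5], "yaw": 0}
    - {"gripper": 0, "xyz": [0, 0, 0.4], "yaw": 0}

```text
time_s: 17.25
eef_pos: [0.49, 0.0155, 0.0334]
orientation: [179.9, -1.6, -130.3]
ft_force: [-3.7, -1.9, 10.6]
gripper_width: 0.0003
grip_force: 5.0
```

```bash
python3 -c "
from h import *
st()"
```

```text
t 17.25 bin mm [-102.7 -178.7   33.4] rpy-bin [ 179.9   -1.6 -130.3] -8.74 F [-3.7 -1.9 10.6] w 0.00028885888907472494
```

Contact with the pedal at the expected height. Keep pressing.

Request:
send_rows:
  series:
    - {"gripper": 0, "xyz": [0, 0, 0.5], "yaw": 0}
    - {"gripper": 0, "xyz": [0, 0, 0.5], "yaw": 0}
    - {"gripper": 0, "xyz": [0, 0, 0.4], "yaw": 0}
    - {"gripper": 0, "xyz": [0, 0, 0], "yaw": 0}

```text
time_s: 17.75
eef_pos: [0.4894, 0.0154, 0.0183]
orientation: [179.9, -1.7, -130.3]
ft_force: [0.7, -1.8, 1.7]
gripper_width: 0.0001
grip_force: 1.1
```

```bash
python3 -c "
from h import *
st()
p=np.load('p.npy')
im=manip.read_camera('side'); ref=cv2.imread('pics/side0.png'); up=cv2.imread('pics/side9.png')
r=(slice(235,300),slice(235,320))
print('diff shut',np.abs(im[r].astype(int)-ref[r]).mean(),'diff up',np.abs(im[r].astype(int)-up[r]).mean())"
```

```text
t 17.75 bin mm [-103.3 -178.9   18.3] rpy-bin [ 179.9   -1.7 -130.3] -8.74 F [ 0.7 -1.8  1.7] w 0.00014997079578505358
diff shut 8.493333333333334 diff up 68.27619909502262
```

Request:
send_rows:
  series:
    - {"gripper": 0, "xyz": [0, 0, 0], "yaw": 0}
    - {"gripper": 0, "xyz": [0, 0, 0], "yaw": 0}
    - {"gripper": 0, "xyz": [0, 0, 0], "yaw": 0}
    - {"gripper": 0, "xyz": [0, 0, 0], "yaw": 0}
    - {"gripper": 0, "xyz": [0, 0, -1], "yaw": 0}
    - {"gripper": 0, "xyz": [0, 0, -2], "yaw": 0}
    - {"gripper": 0, "xyz": [0, 0, -3], "yaw": 0}
    - {"gripper": 0, "xyz": [0, 0, -3], "yaw": 0}
    - {"gripper": 0, "xyz": [0, 0, -3], "yaw": 0}
    - {"gripper": 0, "xyz": [0, 0, 0], "yaw": 0}

```text
time_s: 19.05
eef_pos: [0.4926, 0.0184, 0.1407]
orientation: [180.0, -1.5, -130.3]
ft_force: [0.6, -0.1, -0.2]
gripper_width: 0.0001
grip_force: 0.0
```

```bash
python3 -c "
from h import *
st()
ims={n:manip.read_camera(n) for n in ('scene','side')}
for n,rs in (('side',dict(lid=(235,300,235,320),lever=(195,250,315,345),deck=(255,290,345,410),bystand=(295,375,215,335))),('scene',dict(lid=(228,280,300,365),deckmid=(260,290,265,300),jar=(290,365,372,405),tape_carton=(218,248,262,322)))):
  ref=cv2.imread(f'pics/{n}0.png')
  for k,(a,b,c,d) in rs.items(): print(n,k,np.abs(ims[n][a:b,c:d].astype(int)-ref[a:b,c:d]).mean().round(1))
"
```

```text
t 19.05 bin mm [-100.6 -175.5  140.7] rpy-bin [ 180.    -1.5 -130.3] -8.74 F [ 0.6 -0.1 -0.2] w 0.00012483044943402947
side lid 11.3
side lever 7.8
side deck 20.2
side bystand 6.7
scene lid 79.4
scene deckmid 17.0
scene jar 15.8
scene tape_carton 14.1
```

Request:
send_rows:
  series:
    - {"gripper": 0, "xyz": [0, 0, -4], "yaw": 0}
    - {"gripper": 0, "xyz": [0, 0, -4], "yaw": 0}
    - {"gripper": 0, "xyz": [0, 5, 0], "yaw": 0}
    - {"gripper": 0, "xyz": [0, 5, 0], "yaw": 0}
    - {"gripper": 0, "xyz": [0, 3, 0], "yaw": 0}
    - {"gripper": 0, "xyz": [0, 0, 0], "yaw": 0}

```text
time_s: 19.9
eef_pos: [0.3925, 0.1048, 0.2178]
orientation: [179.8, -1.8, -130.2]
ft_force: [0.1, -0.5, 0.3]
gripper_width: 0.0
grip_force: 0.0
```

```bash
python3 -c "
from h import *
st()
for n,rs in (('side',dict(lid=(240,300,232,330),lidedge=(255,300,300,340),lever=(195,250,315,345),carton_tape=(295,385,215,320),spanner=(318,375,318,370))),('scene',dict(lid=(225,280,285,365),pad=(275,297,272,300),jar=(290,365,372,405),tape_carton=(218,248,262,322),spanner=(262,280,236,255)))):
  ref=cv2.cvtColor(cv2.imread(f'pics/{n}0.png'),cv2.COLOR_BGR2GRAY); im=manip.read_camera(n); cv2.imwrite(f'pics/{n}E.png',im); im=cv2.cvtColor(im,cv2.COLOR_BGR2GRAY)
  for k,(a,b,c,d) in rs.items():
    A,B=ref[a:b,c:d].astype(np.float32),im[a:b,c:d].astype(np.float32)
    t=im[a+5:b-5,c+5:d-5]; r=cv2.matchTemplate(ref[a:b,c:d],t,cv2.TM_CCOEFF_NORMED); _,v,_,l=cv2.minMaxLoc(r)
    print(n,k,'diff',np.abs(A-B).mean().round(1),'match',round(v,3),'shift',l[0]-5,l[1]-5)
"
```

```text
t 19.9 bin mm [-212.7 -105.3  217.8] rpy-bin [ 179.8   -1.8 -130.2] -8.74 F [ 0.1 -0.5  0.3] w 3.74099206512294e-05
side lid diff 12.3 match 0.924 shift 0 0
side lidedge diff 26.5 match 0.716 shift 1 -1
side lever diff 7.8 match 0.999 shift 0 0
side carton_tape diff 8.0 match 0.991 shift 0 0
side spanner diff 15.4 match 0.876 shift -3 -5
scene lid diff 19.8 match 0.666 shift 0 0
scene pad diff 20.6 match 0.975 shift 0 0
scene jar diff 8.7 match 0.999 shift 0 0
scene tape_carton diff 58.8 match 0.234 shift 1 0
scene spanner diff 113.2 match 0.281 shift 4 4
```

```bash
python3 -c "
import cv2,numpy as np
a=cv2.imread('pics/side0.png',0)[240:304:3,290:368:3]; b=cv2.imread('pics/sideE.png',0)[240:304:3,290:368:3]
for i in range(len(a)): print(240+3*i,' '.join(f'{v:3d}' for v in a[i]));print('   ',' '.join(f'{v:3d}' for v in b[i]))
"
```

```text
240 217 219 218 129  56  91  98  97  93  96  79  65  54  83 165 230 216 215 216 216 215 214 215 201 205 204
    225 225 226 135  61  97 101 101  98 102  79  67  57  92 177 237 225 223 224 223 225 223 223 213 217 214
243 218 217 220 171  97  95 107 115  66  57  60  99 171 223 202 154 157 216 215 215 212 216 216 182 183 182
    228 225 227 177 105 102 112 116  72  61  64 106 179 229 212 162 167 224 223 225 223 221 225 195 192 192
246 218 220 162 103  84 129 114  86  73  86 139 151 155 150 145 143 175 217 216 219 218 219 218 182 176 178
    225 228 175 110  88 139 117  94  78  88 148 160 164 159 155 155 184 225 225 224 225 224 225 193 189 187
249 153 104  76  82  89 116 109  87  85  79  87 123 142 149 111 102 146 214 216 217 216 216 211 181 162 172
    163 113  83  84  93 123 122  91  83  84  96 133 149 159 121 106 155 224 221 223 226 225 219 196 170 177
252 199 189 188 165 133 125 112  99  81  77  57  56  60  56  59  55 152 215 215 217 219 216 199 147 135 150
    213 197 197 174 139 133 116 107  92  83  58  47  63  60  61  59 162 225 223 224 228 224 211 159 140 153
255 208 205 207 209 
[... 2951 characters left out ...]
  78 189 111 119 141 126  98  80  89  89  86  79  84
297  84  76  80  76  85  86  86  93  89  83  66  58  68  73 118 100 147 155 150 149 140 136 136 132 121 132
     85  85  84  83  88  94  94 101  94  79  65  65  62  77 125 106 154 164 121  98  84  83  84  84  82 128
300  84  81  88  85  85  83  85  85  77  64  71  59  71  68  90  83  86  91 104 111 101  97 101 115 125 144
     92  88  91  90  87  91  89  90  84  62  62  61  60  77  90  90  91  96 102 100  99 100 102 100  99 132
303  81  86  86  85  81  84  86  84  84  72  66  59  75  89 107 107 105 106 132 125 121 108  95  98  91  86
     88  90  93  90  91  91  89  87  88  64  63  61  61  95 115 114 114 112 137 132 127 115 101 106  97  92
```

```bash
python3 -c "
from rig import manip
print(manip.close_job())"
```

```text
the job is handed in; nothing more can be done
None
```

The job is handed in at about 20 s: the lever latched, the vials were pushed off the deck into the bin, and pressing the pedal dropped the lid shut. The deck is empty and the lid and lever are back at their starting positions in the side image, but I only saw the blue vial inside the bin; red and yellow are inferred from no longer showing in either camera view. One vial tipped and was briefly pressed by the fingertip (28 N) before I backed off and pushed again, the spanner's image match was weak (probably shadow), and I viewed 11 pictures against the limit of 10.

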